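# Ready the label unwinder for threading

### The job

Get the label unwinder ready for threading: take the taller guide plate from the rack and slide it edgewise, upright, into the unwinder's slot nearest the label roll, fully home and centred along the slot, and let go of it. Then ease the sprung dancer arm (the one with the roller) forward, towards the roll, until it meets its stop, and keep it there: finish while still holding the arm against its stop, without straining it, so the nurse can thread the labels. Leave the other things on the desk and the shorter guide plate where they are.

Things in the scene. Friction and masses are not known exactly. Their poses are not given: they have to be found in the camera images.
- unwinder: label unwinder fixed to the desk: grey base plate 170 (x) x 260 (y) x 10 mm, origin under its centre, z up. x runs along the label roll's axis; the slots are on the -x side of the roll, the spindle's upright (110 mm high) at x +68 mm, the dancer arm at the -y end, a bracket 48 mm high with a level rod at y +112 mm
- inner_slot (a point): middle of the floor of the slot nearest the roll (10 mm above the desk); axes as the unwinder's: slot runs along y, x across, z up. Four black ribs 140 mm long leave three slots 7 mm wide, open at both ends, pitch 20 mm, this one and two farther to -x. Rib flanks are upright to 36 mm above the desk, then slope 45 degrees to peaks at 42.5 mm, so a plate up to 5 mm off is led in
- roll_mid (a point): centre of the label roll: 84 mm across, 60 mm wide, on a level spindle along the unwinder's x, 80 mm above the desk (top at 122 mm); its near face is 14 mm from the middle of the nearest slot
- dancer (a joint): swing of the sprung dancer arm, rad: 0 is where the spring rests it, leaning back (to the unwinder's -y) 0.70 rad from upright; grows as it swings forward and up (+y, towards the roll); the stop is at 0.61, leaning back 0.09 rad. The spring always pulls it back: at the roller it takes about 4 N to start and 8 N at the stop
- dancer_pivot (a point): point on the dancer arm's pivot axis (along the unwinder's x) in line with the roller's middle: unwinder x +5, y -85, z 34 mm. The hub and its bracket (88 mm high) are at the axis's +x end
- roller_mid (a point): middle of the grey roller at the dancer arm's end, moving with it: 16 mm across, 76 mm long along the unwinder's x, turning freely, its axis 130 mm from the arm's pivot; 133 mm above the desk at rest, 163 mm at the stop. The flat arm, 14 x 6 mm, runs down from its +x end; its other end is free
- rack: grey slotted rack fixed to the desk, base 125 (x) x 130 (y) x 10 mm, origin under its centre, z up; two upright slots along y at x = -30 and +30 mm, 7 mm wide, floor 10 mm and ribs up to 42.5 mm above the desk; one guide plate stands in each; which is in which varies
- guide_grip (a point): centre of the black grip bar of the taller guide plate: the bar is 10 mm thick (its x), 50 mm long (its y) and 20 mm high (its z). The aluminium plate under it is 5 mm thick (x), 120 mm long (y), with a window; the plate's lower edge is 148 mm below this point and its top 10 mm above. 0.16 kg or so. It stands a little loosely in the slot and may lean
- guide_foot (a point): middle of the taller guide plate's lower edge, 148 mm below guide_grip; axes as guide_grip's
- short_grip (a point): centre of the grip bar (10 x 50 x 20 mm) of the shorter guide plate: 90 mm long, lower edge 85 mm below this point; to be left in the rack
- spare_roll: spare label roll standing on end, 80 mm across, 50 mm high, 25 mm bore; origin under its centre
- stapler: black desk stapler, 135 x 36 x 60 mm, lying along its x; origin under its centre
- calculator: flat desk calculator, 140 x 80 x 17 mm; origin under its centre
- vial_tray: steel tray with six small vials in it, 150 x 100 mm, 53 mm high; origin under its centre
- sanitiser: clear hand-gel bottle with a cap, 60 mm across, 135 mm high; origin under its centre
- mug: white mug, 80 mm across, 92 mm high, handle to its +y; origin under its centre
Things that resemble listed ones, but are neither listed nor needed, are in the scene too. Leave any green or yellow look-alike of the part that bears guide_grip alone.

How it is judged:
By the outcome, as a careful person would: the job done as asked, in the order asked, and still so for the second after the job is handed in, while the arm keeps its last pose, push and grip.
It also fails if it takes over 56 s, if anything falls off the work surface, if the arm or the gripper's body presses on something with over 40 N, if the wrist force passes 120 N, or if a joint passes its speed limit or range.

### The arm

A 6-joint arm with a two-finger parallel gripper is mounted at the origin on the work surface. World frame = base frame: x ahead of the robot, y to its left, z up, the work surface at z = 0. Lengths are in m, angles in rad, forces in N, time in s.
With the tool pointing down it reaches from about 0.3 to 0.875 m from the base axis. Payload 6.4 kg.
Tool frame: the origin (TCP) lies on the centre line of the jaws, within the pads' length; the fingertips stand 25 mm ahead of it and the grasp point (between the pads) lies 6 mm ahead of it (ctrl.tips_ahead is the z of the fingertips in the tool frame, in m); z points along the fingers, x is the direction in which the jaws open and shut, and the axes are right-handed (so a half turn about z gives the same grasp; the last joint's range is limited). The gripper opens to 85 mm and grips with 20 to 120 N. Pads are 22 mm wide; open, the fingers measure 114 mm over their backs; the gripper's body (76 mm by 85 mm) begins 54 mm behind the grasp point. The pads swing forward as they close: fully open they stand 13 mm farther back than shut.
Start: joints at [-1.47, 0.181, 1.607, -0, 1.354, -0.206], TCP at [0.174, -0.548, 0.256] pointing down, gripper open.
Joint ranges: [-2.99, 2.99], [-0.89, 2.07], [0.3, 2.58], [-1.14, 4.28], [0, 2.63], [-3.12, 3.12]. Speed limits (rad/s): [2.57, 2.57, 3.01, 3.14, 3.14, 3.14].

### API

Orientations are given as a unit quaternion [w, x, y, z].
In Python, from bench import ctrl gives the robot as it stands.
- The arm moves only by the shell command python3 -m pendant 'ROWS'. ROWS is JSON, a list that holds one entry, the list of rows, each a list of 7 numbers: the shift along the tool's x, y, z in m, then the turn, a rotation vector about the tool's x, y, z in rad, then the closure, from -1 (fully open) to 1 (shut). A call has 1 to 10 rows; each row shifts and turns the commanded pose from where the row before left it, along the tool's axes as they then stand; what a row does not reach is not made up. A row lasts 1/10 s, in which the tool goes at most 50 mm and 8.59 degrees, less where a joint would pass 70% of its speed; a pose out of reach is approached as far as the arm can. A call with a gripper value outside its range is refused whole. The fingers move at their own pace and stop on an object; the grip force is fixed at half the most. Time passes only in rows, so rows that do not move let the fingers close. It gives the time, the measured TCP pose, the force and the opening at its end, in the units of the state.
- ctrl.get_obs(): the state, without advancing time (a new reading comes with each control period).
- ctrl.camera(name): name is "scene" or "top"; returns (picture, depth): 400x640x3 uint8, red, green, blue; 400x640 float32, m along the optical axis (not along the pixel's ray), 0 where there is no reading.
- ctrl.calibration(name): a dict with "fov_y" (degrees; the focal length in pixels is half the picture's height over the tangent of half this angle, whatever the lens; pixels are square), "cx", "cy" (the principal point, pixels), "D" ([k1, k2, p1, p2, k3] as OpenCV has them; the pictures are not rectified), "camera_from_world" (4x4, takes a point from world to camera coordinates). Camera axes: x right, y down, z forward; pixel columns grow to the right and rows downward; lengths in m; the calibration is good to about 2 mm. A picture is of the moment at which its call begins. calibration takes no time and is no camera call.
- ctrl.hand_in(): hands the job in, once; it reports no verdict.
The state is a dict: "time_s": time; "q": joint angles; "dq": joint speeds; "joint_efforts": joint torques, N m; "eef_pos": TCP position; "eef_rot": TCP orientation; "wrist_force": force on the tool from outside, world axes, zero at the start; "torque": the same for the moment, N m; "opening": opening from 0.0 (shut) to 1.0 (fully open).
Only numpy, scipy, OpenCV 4.12 (cv2) and the standard library are available. Lean on these libraries where they do the work, as an engineer would, in place of code of your own. Each camera call takes 0.05 s, during which the arm holds its last target.

## Working session

There is one attempt and no reset: what is moved stays moved. The work goes in short steps, Python scripts to look and compute and a shell command to move; the robot and the scene stay as the last step left them, time stands still between calls to the robot, and variables do not carry over. Pictures are saved under pics/ and viewed, and the job is handed in when it is done.

```bash
mkdir -p pics; ls; python3 - <<'E'
from bench import ctrl
import cv2,numpy as np
for n in("scene","top"):
    p,d=ctrl.camera(n); cv2.imwrite(f"pics/{n}0.png",p[:,:,::-1]); np.savez(f"pics/{n}0.npz",p=p,d=d)
    c=ctrl.calibration(n); print(n,c["fov_y"],c["cx"],c["cy"],c["D"]); print(np.round(c["camera_from_world"],4))
print(ctrl.get_obs(), ctrl.tips_ahead)
E
```

```text
pics
scene 45.3921933910653 325.1920666789349 216.22162551496695 [-0.0312278  0.         0.         0.         0.       ]
[[ 0.7683  0.6401  0.0056 -0.2886]
 [ 0.4518 -0.5361 -0.7131 -0.1707]
 [-0.4534  0.5504 -0.701   1.5659]
 [ 0.      0.      0.      1.    ]]
top 56.17979541676241 323.5300437832685 198.06896571284315 [0.0035448 0.        0.        0.        0.       ]
[[ 0.0072 -1.      0.0029 -0.1356]
 [-0.9975 -0.0074 -0.0699  0.4672]
 [ 0.0699 -0.0024 -0.9975  1.1217]
 [ 0.      0.      0.      1.    ]]
{'time_s': 0.1, 'q': array([-1.47027745e+00,  1.81469570e-01,  1.60789747e+00, -2.25678380e-05,
        1.35381678e+00, -2.06302590e-01]), 'dq': array([ 2.99365447e-04, -2.24073108e-03, -1.03618116e-03,  1.54180436e-04,
        4.37559357e-05,  3.61548697e-04]), 'joint_efforts': array([ 6.42824743e-04, -4.45878875e+01, -3.52241313e+01, -3.47752066e-04,
        4.03027138e-03,  2.09259332e-05]), 'eef_pos': array([ 0.17362921, -0.54767735,  0.25547773]), 'eef_rot': array([-5.84148226e-04,  8.06856213e-01, -5.90747339e-01, -5.40225278e-04]), 'wrist_force': array([ 0.01028891,  0.00953287, -0.17139969]), 'torque': array([-0.01860145, -0.01270507, -0.02675865]), 'opening': 0.9992307915960854} 0.025
```

View pics/scene0.png

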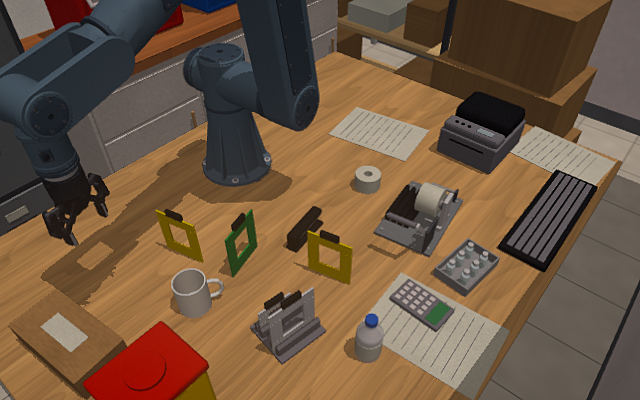

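View pics/top0.png

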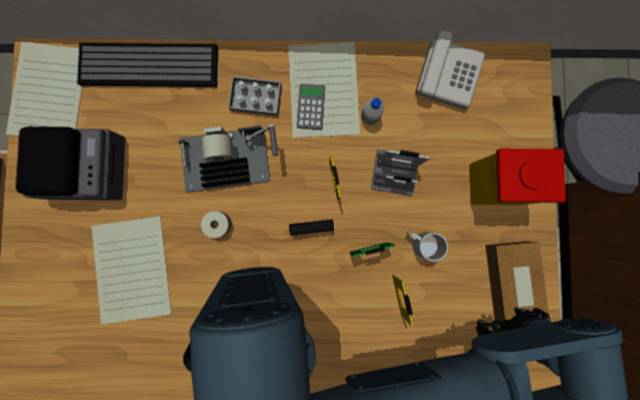

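```bash
cat > h.py <<'E'
import numpy as np,cv2
from bench import ctrl
def K(n):
    c=ctrl.calibration(n); f=200/np.tan(np.radians(c["fov_y"]/2))
    return np.array([[f,0,c["cx"]],[0,f,c["cy"]],[0,0,1]]),np.array(c["D"],float),np.array(c["camera_from_world"])
def ray(n,uv):
    k,D,T=K(n); p=cv2.undistortPoints(np.array([[uv]],float),k,D)[0,0]
    R=T[:3,:3]; o=-R.T@T[:3,3]; return o,R.T@np.array([p[0],p[1],1])
def onz(n,uv,z):
    o,d=ray(n,uv); return o+d*(z-o[2])/d[2]
def proj(n,P):
    k,D,T=K(n); P=np.atleast_2d(np.array(P,float))
    return cv2.projectPoints(P,cv2.Rodrigues(T[:3,:3])[0],T[:3,3],k,D)[0][:,0]
def tri(uv1,uv2):
    A=[];b=[]
    M=np.zeros((3,3));v=np.zeros(3);os=[]
    for n,uv in(("scene",uv1),("top",uv2)):
        o,d=ray(n,uv); d/=np.linalg.norm(d); Pm=np.eye(3)-np.outer(d,d); M+=Pm; v+=Pm@o; os.append((o,d,Pm))
    X=np.linalg.solve(M,v); return X,[np.linalg.norm(P@(X-o)) for o,d,P in os]
def cloud(n,d):
    k,D,T=K(n); h,w=d.shape; g=np.stack(np.meshgrid(np.arange(w),np.arange(h)),-1).reshape(-1,1,2).astype(float)
    u=cv2.undistortPoints(g,k,D)[:,0].reshape(h,w,2); X=np.dstack([u[...,0]*d,u[...,1]*d,d])
    return (X-T[:3,3])@T[:3,:3]
def crop(img,x0,y0,x1,y1,s,fn):
    cv2.imwrite(fn,cv2.resize(img[y0:y1,x0:x1,::-1],None,fx=s,fy=s,interpolation=cv2.INTER_CUBIC))
E
python3 - <<'E'
from h import *
s=np.load("pics/scene0.npz")["p"];t=np.load("pics/top0.npz")["p"]
crop(s,235,275,335,365,8,"pics/c1.png");crop(t,360,140,440,200,10,"pics/c2.png")
crop(s,360,165,480,265,6,"pics/c3.png");crop(t,170,115,290,200,6,"pics/c4.png")
E
```

```text
(no output)
```

View pics/c1.png

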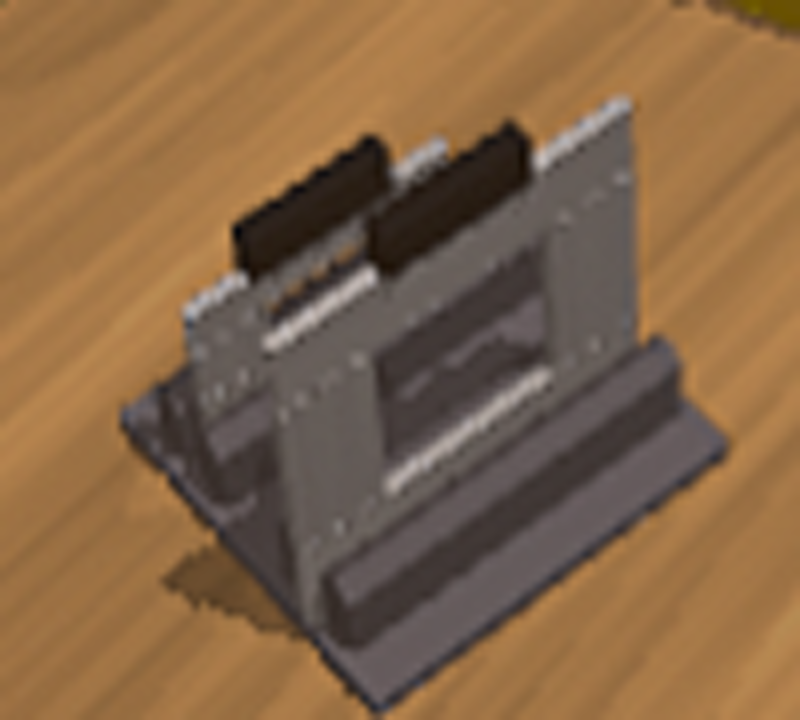

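View pics/c2.png

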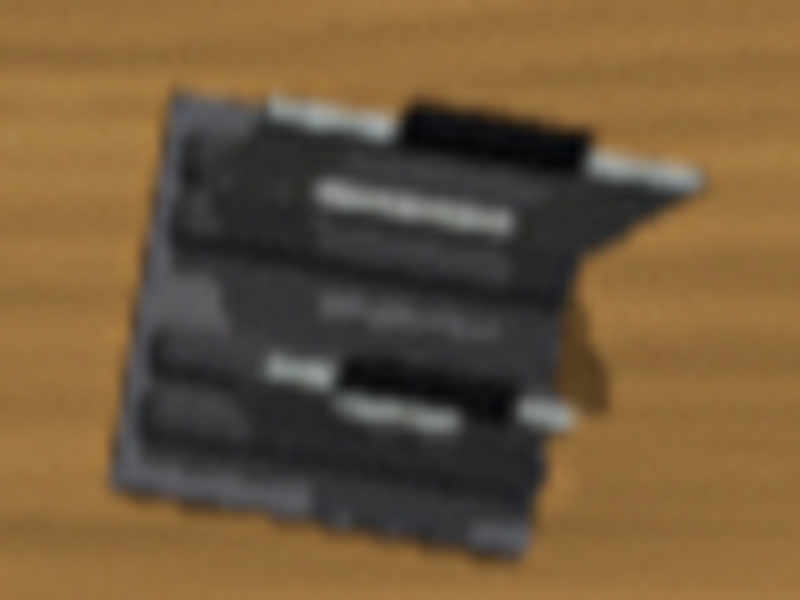

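View pics/c3.png

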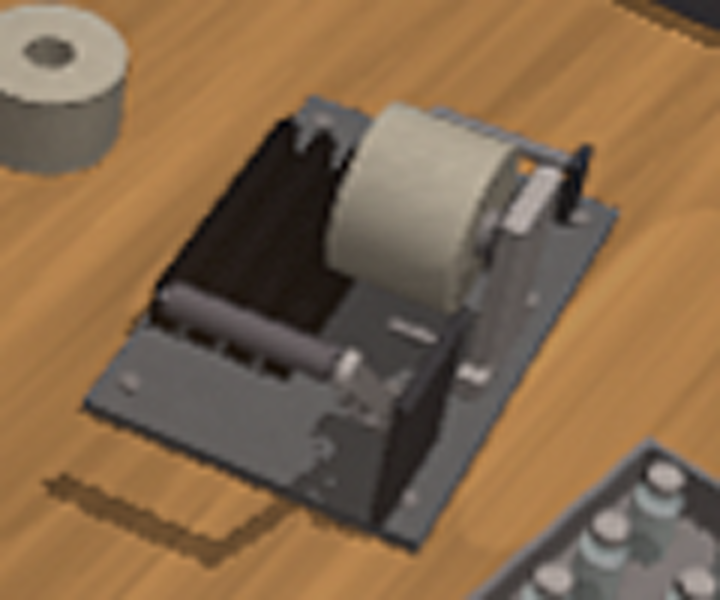

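View pics/c4.png

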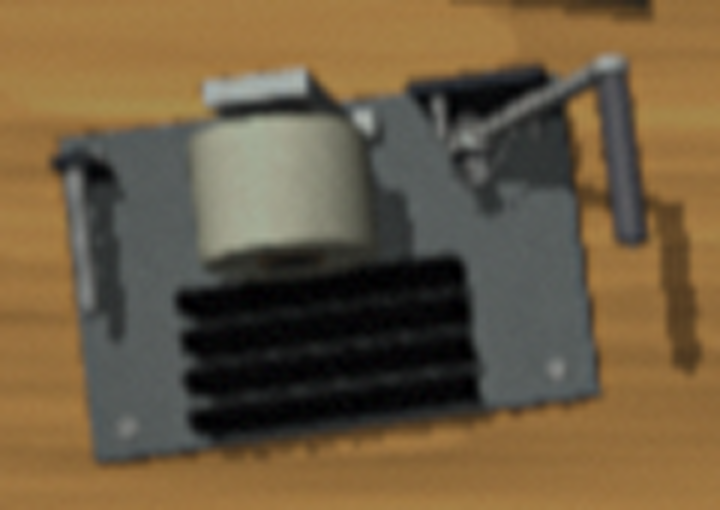

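```bash
python3 - <<'E'
from h import *
def u(p,s,x0,y0): return [(p[0]+.5)/s-.5+x0,(p[1]+.5)/s-.5+y0]
np.set_printoptions(precision=4,suppress=True)
print("unw top"); 
for p in [(62,140),(598,393),(98,460)]: print(onz("top",u(p,6,170,115),.01))
print("unw scene")
for p in [(85,400),(415,540),(617,208),(310,97)]: print(onz("scene",u(p,6,360,165),.01))
print("rack top")
for p in [(175,92),(112,485),(525,556)]: print(onz("top",u(p,10,360,140),.01))
print("rack scene") # left, bottom,right
for p in [(125,415),(380,700),(728,445)]: print(onz("scene",u(p,8,235,275),.01))
# tall plate: top edge points z: scene ends (265,343)-(630,100); top (268,100..)-(705,180)
print("tall tri")
for a,b in [((265,345),(268,110)),((630,105),(703,180))]: print(tri(u(a,8,235,275),u(b,10,360,140)))
d=np.load("pics/top0.npz");X=cloud("top",d["d"]);p=d["p"].astype(int)
r=slice(148,160),slice(385,433)
m=(X[...,2]>.13)&(X[...,2]<.2); m2=np.zeros_like(m);m2[r]=m[r]
dark=p.sum(-1)<90
for q in(m2,m2&dark): 
    Y=X[q]; print(len(Y),np.median(Y,0),Y.min(0),Y.max(0))
E
```

```text
unw top
[0.6513 0.3121 0.01  ]
[0.5226 0.0345 0.01  ]
[0.4864 0.2883 0.01  ]
unw scene
[0.5254 0.0326 0.01  ]
[0.6888 0.0572 0.01  ]
[0.6522 0.3132 0.01  ]
[0.4877 0.2864 0.01  ]
rack top
[ 0.6223 -0.2961  0.01  ]
[ 0.5004 -0.2765  0.01  ]
[ 0.4796 -0.4028  0.01  ]
rack scene
[ 0.4843 -0.4048  0.01  ]
[ 0.6041 -0.423   0.01  ]
[ 0.6258 -0.299   0.01  ]
tall tri
(array([ 0.5699, -0.3522,  0.0832]), [np.float64(0.051445308788854706), np.float64(0.051445308788854886)])
(array([ 0.5929, -0.3696,  0.2196]), [np.float64(0.045095673452504086), np.float64(0.0450956734525039)])
189 [ 0.5777 -0.3556  0.1514] [ 0.5669 -0.4182  0.1301] [ 0.591  -0.3004  0.1705]
68 [ 0.5772 -0.357   0.1666] [ 0.5718 -0.3798  0.1561] [ 0.5851 -0.3349  0.1705]
```

```bash
python3 - <<'E'
from h import *
def u(p,s,x0,y0): return [(p[0]+.5)/s-.5+x0,(p[1]+.5)/s-.5+y0]
np.set_printoptions(precision=4,suppress=True)
print("tall top ends")
for a,b in [((265,343),(705,182)),((630,100),(268,105))]: print(tri(u(a,8,235,275),u(b,10,360,140)))
print("bar top far-left.. scene bar top centre, top view centre")
print(tri(u((450,180),8,235,275),u((500,130),10,360,140)))
for z in(.158,.168):print("top bar centre at z",z,onz("top",u((498,132),10,360,140),z))
# top bar face outline in scene: top face corners approx
for n in("top","scene"):
  d=np.load(f"pics/{n}0.npz");X=cloud(n,d["d"]);p=d["p"].astype(int)
  s=(X[...,2]>.162)&(X[...,2]<.175)&(abs(X[...,0]-.58)<.05)&(abs(X[...,1]+.355)<.08)
  Y=X[s];print(n,len(Y),Y.mean(0),np.polyfit(Y[:,1],Y[:,0],1),Y[:,1].min(),Y[:,1].max())
  # plate face lean: fit plane on plate points z .06-.15
  s=(X[...,2]>.05)&(X[...,2]<.15)&(abs(X[...,0]-.58)<.025)&(abs(X[...,1]+.355)<.06)
  Y=X[s];A=np.c_[Y[:,1],Y[:,2],np.ones(len(Y))];w=np.ones(len(Y),bool)
  for _ in range(6):
    c=np.linalg.lstsq(A[w],Y[w,0],rcond=None)[0];r=Y[:,0]-A@c;w=abs(r)<max(.0015,1.5*np.std(r[w])) if _<2 else abs(r)<.003
  print(n,"plane x=a y+b z+c",c,w.sum(),len(w),"x at bar",c@[-.356,.158,1],"at foot",c@[-.356,.01,1])
  # ribs, roll
  yaw=.147;C=np.array([.5877,.1729,0]);R=np.array([[np.cos(yaw),-np.sin(yaw),0],[np.sin(yaw),np.cos(yaw),0],[0,0,1]])
  L=(X-C)@R
  s=(abs(L[...,2]-.042)<.004)&(L[...,0]<.01)&(L[...,0]>-.1)&(abs(L[...,1])<.09)
  Y=L[s];h=np.histogram(Y[:,0],np.arange(-.1,.011,.002));print("ribs x",list(zip(np.round(h[1],3),h[0])));print("rib y",np.percentile(Y[:,1],[1,50,99]))
  s=(L[...,2]>.09)&(L[...,2]<.13)&(abs(L[...,0])<.06)&(abs(L[...,1]-.02)<.06)
  Y=L[s];print("roll",np.percentile(Y,[1,50,99],axis=0))
  s=(L[...,2]>.115)&(L[...,2]<.16)&(L[...,1]<-.13)&(abs(L[...,0])<.07)
  Y=L[s];print("roller",np.percentile(Y,[2,50,98],axis=0))
E
```

```text
tall top ends
(array([ 0.5708, -0.4191,  0.1481]), [np.float64(0.0003782748238722921), np.float64(0.00037827482387229743)])
(array([ 0.5912, -0.3009,  0.1475]), [np.float64(0.0005648564952600997), np.float64(0.0005648564952601999)])
bar top far-left.. scene bar top centre, top view centre
(array([ 0.5813, -0.3599,  0.1648]), [np.float64(0.0003071671860337144), np.float64(0.00030716718603377054)])
top bar centre at z 0.158 [ 0.5818 -0.3612  0.158 ]
top bar centre at z 0.168 [ 0.5799 -0.3588  0.168 ]
top 74 [ 0.5785 -0.3591  0.1667] [0.1538 0.6337] -0.38251509485458024 -0.3348508729610419
top plane x=a y+b z+c [0.167  0.0024 0.6367] 226 244 x at bar 0.5776104430761294 at foot 0.5772562737447617
ribs x [(np.float64(-0.1), np.int64(0)), (np.float64(-0.098), np.int64(0)), (np.float64(-0.096), np.int64(0)), (np.float64(-0.094), np.int64(0)), (np.float64(-0.092), np.int64(0)), (np.float64(-0.09), np.int64(0)), (np.float64(-0.088), np.int64(0)), (np.float64(-0.086), np.int64(0)), (np.float64(-0.084), np.int64(1)), (np.float64(-0.082), np.int64(8)), (np.float64(-0.08), np.int64(21)), (np.floa
[... 3391 characters left out ...]
t64(0)), (np.float64(-0.018), np.int64(0)), (np.float64(-0.016), np.int64(6)), (np.float64(-0.014), np.int64(6)), (np.float64(-0.012), np.int64(10)), (np.float64(-0.01), np.int64(10)), (np.float64(-0.008), np.int64(3)), (np.float64(-0.006), np.int64(0)), (np.float64(-0.004), np.int64(0)), (np.float64(-0.002), np.int64(0)), (np.float64(0.0), np.int64(0)), (np.float64(0.002), np.int64(0)), (np.float64(0.004), np.int64(0)), (np.float64(0.006), np.int64(0)), (np.float64(0.008), np.int64(0))]
rib y [-0.0682 -0.0116  0.0654]
roll [[-0.0071 -0.039   0.0904]
 [ 0.0244 -0.0196  0.1137]
 [ 0.0526  0.0245  0.1248]]
roller [[-0.0695 -0.4932  0.1168]
 [-0.0138 -0.1778  0.1362]
 [ 0.0687 -0.1642  0.1499]]
```

The taller plate's possible look-alikes are the front rack plate (top 409,154 / scene 292,294), the shorter rack plate (top 402,179 / scene 275,303), the green frame (scene 240,240) and the yellow frames (180,235) and (330,255). In the crop the front, +x rack plate is aluminium, about 120 mm long (the other is about 90 mm), and its top is at 0.168 m. That is the one I want.

I'll turn the tool first.

```bash
python3 -m pendant '[[[0,0,-0.008,0,0,-0.137,-1],[0,0,-0.008,0,0,-0.137,-1],[0,0,-0.008,0,0,-0.137,-1],[0,0,-0.008,0,0,-0.137,-1],[0,0,-0.008,0,0,-0.137,-1],[0,0,-0.008,0,0,-0.137,-1],[0,0,-0.008,0,0,-0.137,-1],[0,0,-0.008,0,0,-0.137,-1],[0,0,0,0,0,0,-1]]]'
cat >> h.py <<'E'
from scipy.spatial.transform import Rotation as Ro
def togo(P,yaw=None):
    o=ctrl.get_obs();q=o["eef_rot"];R=Ro.from_quat([q[1],q[2],q[3],q[0]])
    M=R.as_matrix();d=M.T@(np.array(P)-o["eef_pos"])
    y=np.arctan2(M[1,0],M[0,0])
    t=R.as_rotvec()
    print("t",round(o["time_s"],2),"pos",np.round(o["eef_pos"],4),"yaw",round(y,4),"zaxis",np.round(M[:,2],4),"shift tool",np.round(d,4), "turn z",None if yaw is None else round(-(yaw-y),4),"q",np.round(o["q"],2),"F",np.round(o["wrist_force"],2),"open",round(o["opening"],3))
E
python3 -c "
from h import *
togo([.5815,-.36,.30],-.167)"
```

```text
time_s: 1.0
eef_pos: [0.1738, -0.5485, 0.3211]
eef_rot: [0.001, 0.997, -0.083, 0.0]
wrist_force: [-0.6, 0.2, -0.1]
opening: 1.001
t 1.0 pos [ 0.1738 -0.5485  0.3211] yaw -0.1668 zaxis [ 2.0e-04 -1.4e-03 -1.0e+00] shift tool [ 0.3708 -0.2536  0.0209] turn z 0.0002 q [-1.47  0.13  1.53  0.    1.48 -1.3 ] F [-0.57  0.16 -0.11] open 1.001
```

```bash
python3 -m pendant '[[[0.02,-0.014,0,0,0,0,-1],[0.039,-0.0266,0,0,0,0,-1],[0.039,-0.0266,0,0,0,0,-1],[0.039,-0.0266,0,0,0,0,-1],[0.039,-0.0266,0,0,0,0,-1],[0.039,-0.0266,0,0,0,0,-1],[0.039,-0.0266,0,0,0,0,-1],[0.039,-0.0266,0,0,0,0,-1],[0.039,-0.0266,0,0,0,0,-1],[0.039,-0.0266,0,0,0,0,-1]]]'
python3 -c "
from h import *
togo([.5815,-.36,.30],-.167)
p,d=ctrl.camera('scene');crop(p,180,200,380,350,4,'pics/s1.png')"
```

```text
time_s: 2.0
eef_pos: [0.5833, -0.3591, 0.3193]
eef_rot: [-0.0, 0.996, -0.086, -0.0]
wrist_force: [0.6, -0.8, 0.9]
opening: 0.999
t 2.0 pos [ 0.5833 -0.3591  0.3193] yaw -0.1722 zaxis [-9.e-04  7.e-04 -1.e+00] shift tool [-0.0016  0.0012  0.0193] turn z -0.0052 q [-0.72  0.38  1.23 -0.    1.53 -0.55] F [ 0.58 -0.75  0.93] open 0.999
```

View pics/s1.png

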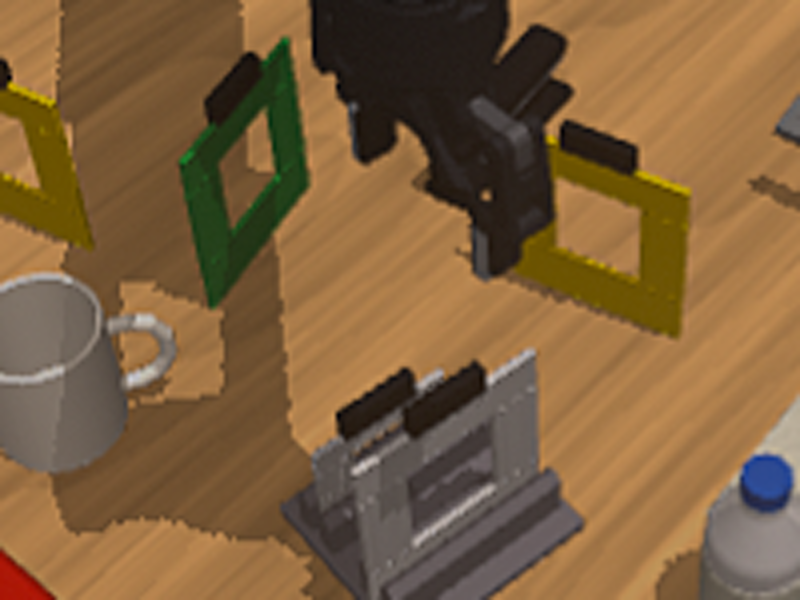

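```bash
python3 -m pendant '[[[-0.0016,0.0012,0.02,0,0,-0.005,-1],[0,0,0.025,0,0,0,-1],[0,0,0.025,0,0,0,-1],[0,0,0.025,0,0,0,-1],[0,0,0.02,0,0,0,-1],[0,0,0.02,0,0,0,-1],[0,0,0.013,0,0,0,-1],[0,0,0.007,0,0,0,-1],[0,0,0,0,0,0,-1]]]'
python3 -c "
from h import *
togo([.5815,-.36,.164],-.167)
p,d=ctrl.camera('scene');crop(p,230,230,330,330,6,'pics/s2.png')
p,d=ctrl.camera('top');crop(p,360,110,460,210,6,'pics/t2.png')"
```

```text
time_s: 2.95
eef_pos: [0.5795, -0.3609, 0.164]
eef_rot: [-0.001, 0.997, -0.082, -0.001]
wrist_force: [0.0, -0.1, -0.9]
opening: 1.003
t 2.95 pos [ 0.5795 -0.3609  0.164 ] yaw -0.1642 zaxis [-0.0016  0.0014 -1.    ] shift tool [ 0.0018 -0.0012  0.    ] turn z 0.0028 q [-0.73  0.5   1.38 -0.    1.26 -0.57] F [ 0.03 -0.07 -0.93] open 1.003
```

View pics/s2.png

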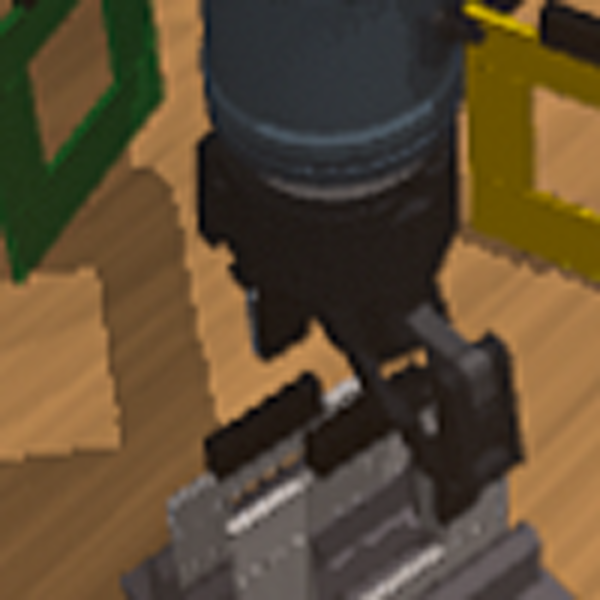

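View pics/t2.png

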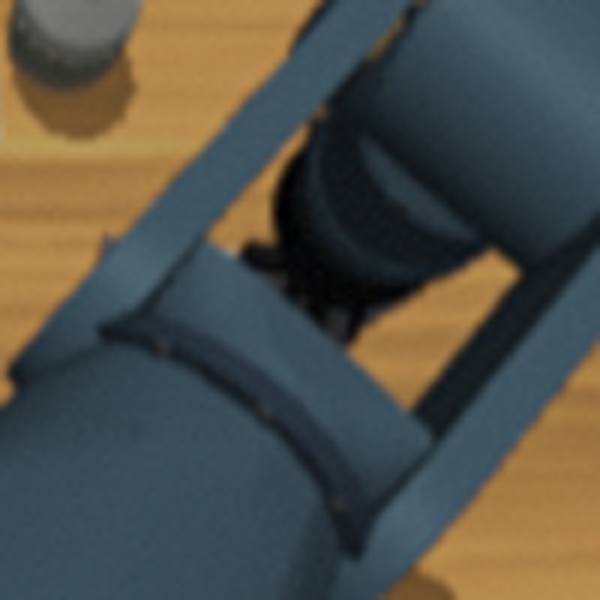

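The scene crop shows the taller plate's bar between the open jaws, with the +x finger at about (310,305). The top view is hidden by the arm. I'll close the gripper.

```bash
python3 -m pendant '[[[0.0018,-0.0012,0,0,0,0.003,-1],[0,0,0,0,0,0,1],[0,0,0,0,0,0,1],[0,0,0,0,0,0,1],[0,0,0,0,0,0,1],[0,0,0,0,0,0,1],[0,0,0,0,0,0,1],[0,0,0,0,0,0,1]]]'
python3 -c "
from h import *
togo([.5815,-.36,.164],-.167)
p,d=ctrl.camera('scene');crop(p,230,230,330,330,6,'pics/s3.png')"
```

```text
time_s: 3.85
eef_pos: [0.5821, -0.3605, 0.1655]
eef_rot: [0.0, 0.997, -0.083, 0.0]
wrist_force: [0.6, -0.2, 0.9]
opening: 0.104
t 3.85 pos [ 0.5821 -0.3605  0.1655] yaw -0.166 zaxis [ 2.e-04 -3.e-04 -1.e+00] shift tool [-0.0006 -0.0004  0.0015] turn z 0.001 q [-0.73  0.5   1.38 -0.    1.26 -0.56] F [ 0.59 -0.22  0.89] open 0.104
```

View pics/s3.png

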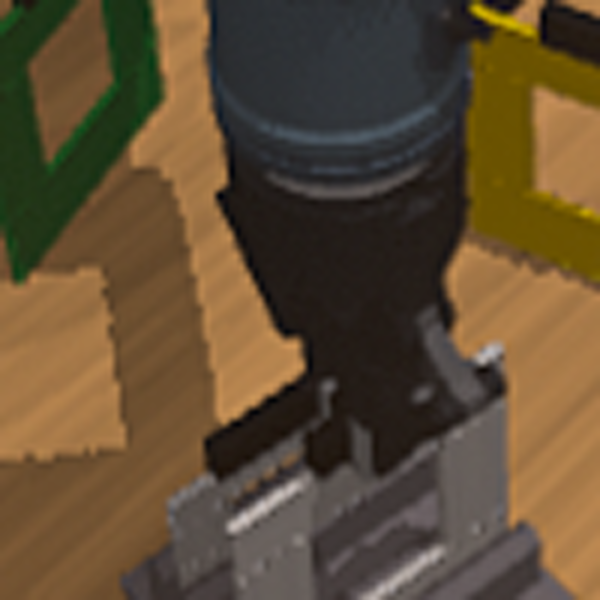

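The gripper has stopped at about 9 to 10 mm on the bar (scene ~285,305). I'll lift the plate.

```bash
python3 -m pendant '[[[0,0,-0.005,0,0,0,1],[0,0,-0.012,0,0,0,1],[0,0,-0.02,0,0,0,1],[0,0,-0.025,0,0,0,1],[0,0,-0.03,0,0,0,1],[0,0,-0.03,0,0,0,1],[0,0,-0.03,0,0,0,1],[0,0,-0.025,0,0,0,1],[0,0,-0.013,0,0,0,1],[0,0,0,0,0,0,1]]]'
python3 -c "
from h import *
togo([.564,.1694,.355],.148)
p,d=ctrl.camera('scene');crop(p,200,130,360,350,3.5,'pics/s4.png')"
```

```text
time_s: 4.9
eef_pos: [0.5826, -0.3609, 0.3584]
eef_rot: [0.001, 0.997, -0.083, 0.002]
wrist_force: [0.0, -0.3, -1.6]
opening: 0.107
t 4.9 pos [ 0.5826 -0.3609  0.3584] yaw -0.166 zaxis [ 0.0035 -0.0031 -1.    ] shift tool [-0.106  -0.5199  0.0017] turn z -0.314 q [-0.73  0.37  1.18 -0.    1.6  -0.56] F [ 0.   -0.27 -1.61] open 0.107
```

View pics/s4.png

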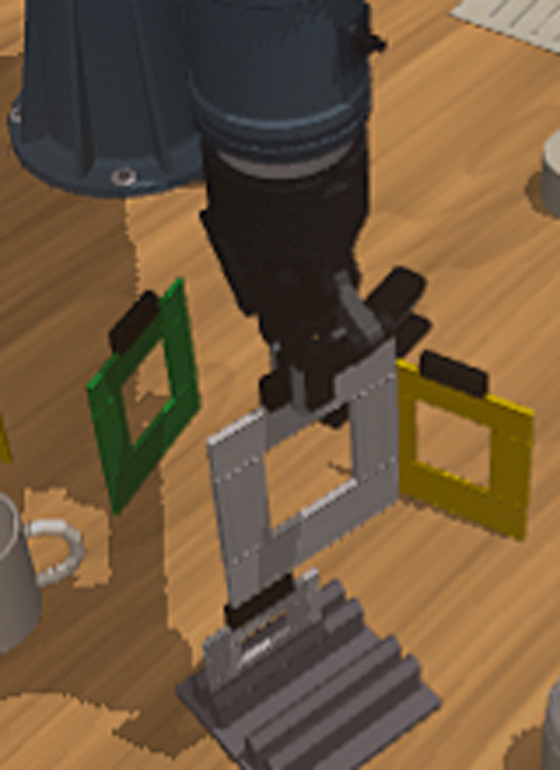

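```bash
python3 -m pendant '[[[0,-0.01,0,0,0,-0.1,1],[0,-0.02,0,0,0,-0.11,1],[0,-0.03,0,0,0,-0.104,1],[0.005,-0.035,0,0,0,0,1],[0.005,-0.035,0,0,0,0,1],[0.005,-0.035,0,0,0,0,1],[0.005,-0.035,0,0,0,0,1],[0.005,-0.035,0,0,0,0,1],[0.005,-0.035,0,0,0,0,1],[0.005,-0.035,0,0,0,0,1]]]'
python3 -c "
from h import *
togo([.564,.1694,.355],.148)"
```

```text
time_s: 5.95
eef_pos: [0.5811, -0.0515, 0.3528]
eef_rot: [-0.001, 0.997, 0.074, -0.002]
wrist_force: [0.2, -0.4, -2.3]
opening: 0.112
t 5.95 pos [ 0.5811 -0.0515  0.3528] yaw 0.1479 zaxis [-0.0037  0.0011 -1.    ] shift tool [ 0.0156 -0.221  -0.0019] turn z -0.0001 q [-0.29  0.14  1.46 -0.    1.55 -0.44] F [ 0.24 -0.42 -2.31] open 0.112
```

```bash
python3 -m pendant '[[[0.003,-0.035,0,0,0,0,1],[0.003,-0.035,0,0,0,0,1],[0.003,-0.035,0,0,0,0,1],[0.003,-0.035,0,0,0,0,1],[0.003,-0.032,0,0,0,0,1],[0,-0.025,0,0,0,0,1],[0,-0.014,0,0,0,0,1],[0,-0.006,0,0,0,0,1],[0,0,0,0,0,0,1]]]'
python3 - <<'E'
from h import *
togo([.564,.1694,.355],.148)
p,d=ctrl.camera('scene');crop(p,350,50,500,270,3.5,'pics/s5.png');np.savez("pics/s5.npz",p=p,d=d)
p,d=ctrl.camera('top');crop(p,140,90,300,210,5,'pics/t5.png');np.savez("pics/t5.npz",p=p,d=d)
E
```

```text
time_s: 6.85
eef_pos: [0.5647, 0.1638, 0.3544]
eef_rot: [0.0, 0.997, 0.074, -0.001]
wrist_force: [0.5, -0.6, -2.8]
opening: 0.102
t 6.85 pos [0.5647 0.1638 0.3544] yaw 0.1486 zaxis [-1.4e-03 -4.0e-04 -1.0e+00] shift tool [ 0.0001 -0.0057 -0.0006] turn z 0.0006 q [ 0.08  0.15  1.45 -0.    1.55 -0.07] F [ 0.49 -0.58 -2.85] open 0.102
```

View pics/s5.png

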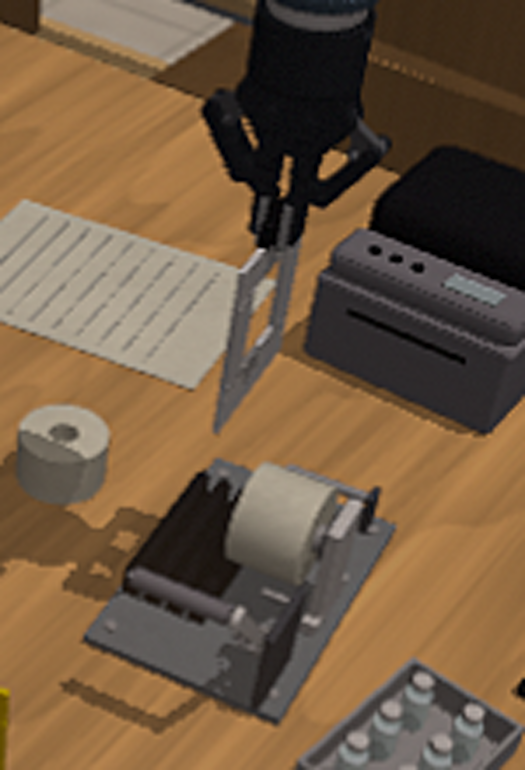

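View pics/t5.png

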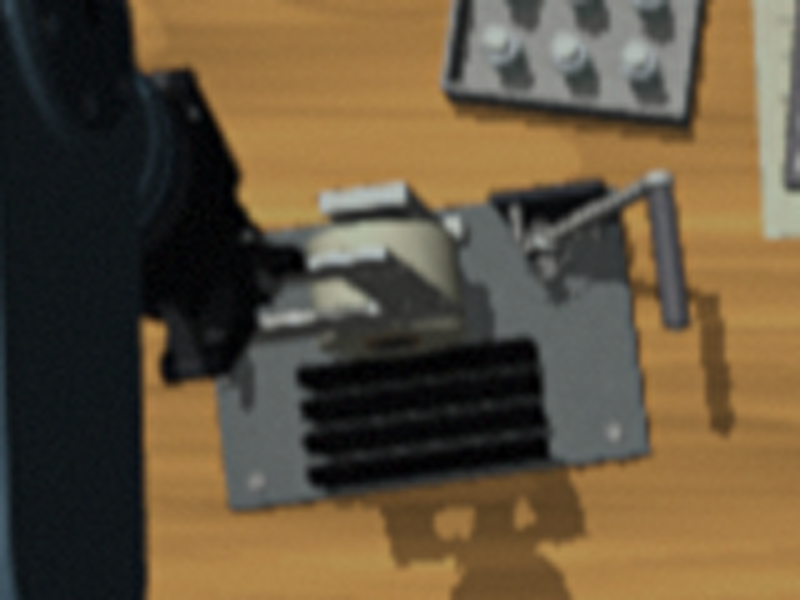

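```bash
python3 - <<'E'
from h import *
def u(p,s,x0,y0): return [(p[0]+.5)/s-.5+x0,(p[1]+.5)/s-.5+y0]
np.set_printoptions(precision=4,suppress=True)
a,r1=tri(u((240,265),3.5,350,50),u((388,257),5,140,90));b,r2=tri(u((216,430),3.5,350,50),u((377,312),5,140,90))
print("top corner",a,r1[0],"foot corner",b,r2[0])
o=ctrl.get_obs();q=o["eef_rot"];M=Ro.from_quat([q[1],q[2],q[3],q[0]]).as_matrix()
for c in(a,b): print("tool frame",M.T@(c-o["eef_pos"]))
yaw=.148;C=np.array([.5877,.1729,0]);R=np.array([[np.cos(yaw),-np.sin(yaw),0],[np.sin(yaw),np.cos(yaw),0],[0,0,1]])
print("unw tcp",(o["eef_pos"]-C)@R)
for n in("scene","top"):
  d=np.load(f"pics/{n[0]}5.npz");L=(cloud(n,d["d"])-C)@R
  s=(L[...,2]>.2)&(L[...,2]<.33)&(abs(L[...,0]+.024)<.02)&(abs(L[...,1])<.085)
  Y=L[s];A=np.c_[Y[:,1],Y[:,2]-.27,np.ones(len(Y))];w=np.ones(len(Y),bool)
  for _ in range(8):
    c=np.linalg.lstsq(A[w],Y[w,0],rcond=None)[0];r=Y[:,0]-A@c;w=abs(r)<.004
  print(n,"x= a y + b(z-.27)+c",c,w.sum(),len(w),Y.min(0),Y.max(0))
E
```

```text
top corner [0.5699 0.1031 0.3435] 0.0018947557866350437 foot corner [0.5665 0.1451 0.1775] 0.012530770790857876
tool frame [-0.004   0.0597  0.0114]
tool frame [-0.0011  0.0176  0.1774]
unw tcp [-0.0238 -0.0067  0.3549]
scene x= a y + b(z-.27)+c [-0.0145 -0.0133 -0.0229] 498 511 [-0.0289 -0.0698  0.2001] [-0.0195  0.0548  0.3299]
top x= a y + b(z-.27)+c [ 0.0009  0.0006 -0.0286] 350 352 [-0.0304 -0.0663  0.2008] [-0.0241  0.041   0.3298]
```

```bash
python3 -m pendant '[[[0.001,-0.007,0,0,0,0,1],[0,0,0.01,0,0,0,1],[0,0,0.02,0,0,0,1],[0,0,0.025,0,0,0,1],[0,0,0.025,0,0,0,1],[0,0,0.025,0,0,0,1],[0,0,0.02,0,0,0,1],[0,0,0.01,0,0,0,1],[0,0,0.003,0,0,0,1],[0,0,0,0,0,0,1]]]'
python3 - <<'E'
from h import *
togo([.564,.1694,.355],.148)
np.set_printoptions(precision=4,suppress=True)
yaw=.148;C=np.array([.5877,.1729,0]);R=np.array([[np.cos(yaw),-np.sin(yaw),0],[np.sin(yaw),np.cos(yaw),0],[0,0,1]])
print((ctrl.get_obs()["eef_pos"]-C)@R)
for n in("scene","top"):
  p,d=ctrl.camera(n);np.savez(f"pics/{n[0]}6.npz",p=p,d=d)
  if n=="scene":crop(p,370,125,470,245,5,'pics/s6.png')
  else:crop(p,160,110,290,200,6,'pics/t6.png')
  L=(cloud(n,d)-C)@R
  s=(L[...,2]>.07)&(L[...,2]<.18)&(abs(L[...,0]+.024)<.012)&(abs(L[...,1])<.085)
  Y=L[s];A=np.c_[Y[:,1],Y[:,2]-.1,np.ones(len(Y))];w=np.ones(len(Y),bool)
  for _ in range(8):
    c=np.linalg.lstsq(A[w],Y[w,0],rcond=None)[0];r=Y[:,0]-A@c;w=abs(r)<.004
  print(n,"x= a y + b(z-.1)+c",c,w.sum(),len(w),Y.min(0),Y.max(0))
E
```

```text
time_s: 7.95
eef_pos: [0.5651, 0.1706, 0.2174]
eef_rot: [0.0, 0.997, 0.074, 0.0]
wrist_force: [-0.3, 0.5, -1.1]
opening: 0.104
t 7.95 pos [0.5651 0.1706 0.2174] yaw 0.1478 zaxis [ 1.e-04 -0.e+00 -1.e+00] shift tool [-0.0013  0.0011 -0.1376] turn z -0.0002 q [ 0.09  0.25  1.6  -0.    1.29 -0.06] F [-0.26  0.53 -1.13] open 0.104
[-0.0227  0.0011  0.2174]
scene x= a y + b(z-.1)+c [ 0.0048 -0.002  -0.02  ] 326 331 [-0.0248 -0.063   0.0705] [-0.0179  0.0632  0.1795]
top x= a y + b(z-.1)+c [ 0.0067 -0.0002 -0.0266] 184 202 [-0.0282 -0.0585  0.0704] [-0.012   0.0351  0.1797]
```

View pics/s6.png

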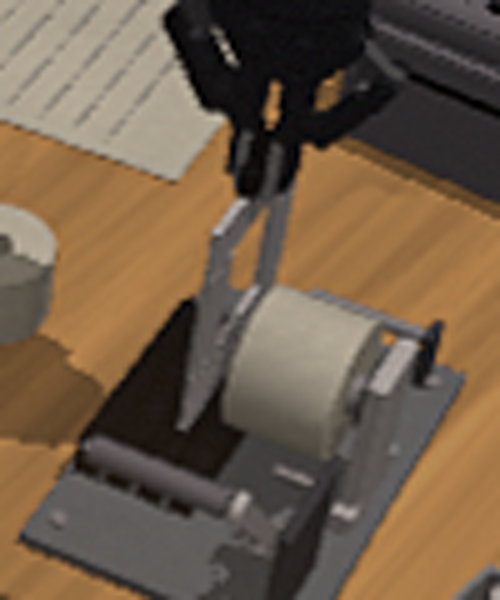

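View pics/t6.png

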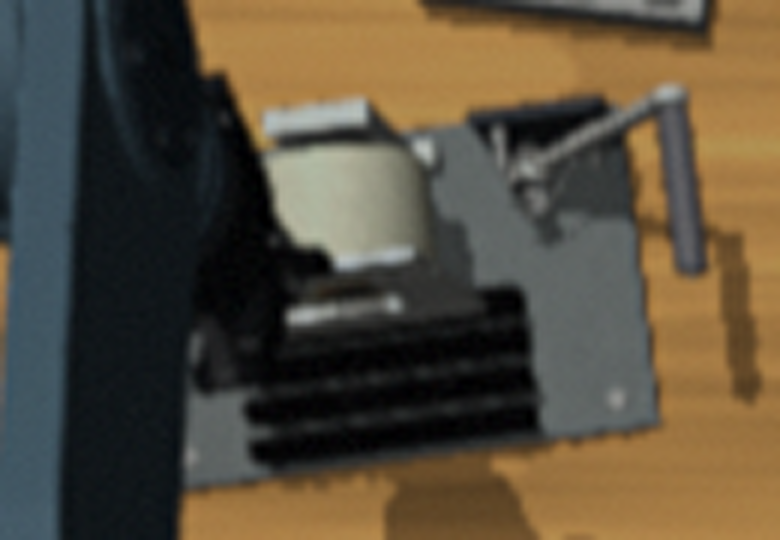

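```bash
python3 -m pendant '[[[-0.001,0.0007,0.005,0,0,0,1],[0,0,0.008,0,0,0,1],[0,0,0.006,0,0,0,1],[0,0,0.004,0,0,0,1],[0,0,0.004,0,0,0,1],[0,0,0.004,0,0,0,1],[0,0,0.003,0,0,0,1],[0,0,0,0,0,0,1]]]'
python3 -c "
from h import *
togo([.564,.1694,.164],.148)
print(ctrl.get_obs()['torque'])"
```

```text
time_s: 8.85
eef_pos: [0.564, 0.17, 0.1828]
eef_rot: [-0.0, 0.997, 0.074, -0.0]
wrist_force: [0.1, 1.1, -2.4]
opening: 0.112
t 8.85 pos [0.564  0.17   0.1828] yaw 0.1479 zaxis [-2.e-04  1.e-04 -1.e+00] shift tool [-0.0001  0.0006  0.0188] turn z -0.0001 q [ 0.09  0.29  1.64  0.    1.22 -0.06] F [ 0.08  1.15 -2.37] open 0.112
[ 0.09517407 -0.3322539  -0.04750178]
```

```bash
python3 -m pendant '[[[0,0,0.004,0,0,0,1],[0,0,0.004,0,0,0,1],[0,0,0.004,0,0,0,1],[0,0,0.003,0,0,0,1],[0,0,0.002,0,0,0,1],[0,0,0.001,0,0,0,1],[0,0,0,0,0,0,1]]]'
python3 -c "
from h import *
togo([.564,.1694,.164],.148)
print(ctrl.get_obs()['torque'])
for n in('scene','top'):
  p,d=ctrl.camera(n);np.savez(f'pics/{n[0]}7.npz',p=p,d=d)
  if n=='scene':crop(p,370,125,470,245,5,'pics/s7.png')
"
```

```text
time_s: 9.55
eef_pos: [0.5642, 0.17, 0.1654]
eef_rot: [-0.0, 0.997, 0.074, 0.0]
wrist_force: [1.6, 1.6, -0.4]
opening: 0.107
t 9.55 pos [0.5642 0.17   0.1654] yaw 0.148 zaxis [ 3.e-04  1.e-04 -1.e+00] shift tool [-0.0003  0.0006  0.0014] turn z 0.0 q [ 0.09  0.31  1.65  0.    1.19 -0.06] F [ 1.64  1.59 -0.43] open 0.107
[ 0.12607381 -0.36811377 -0.07268289]
```

View pics/s7.png

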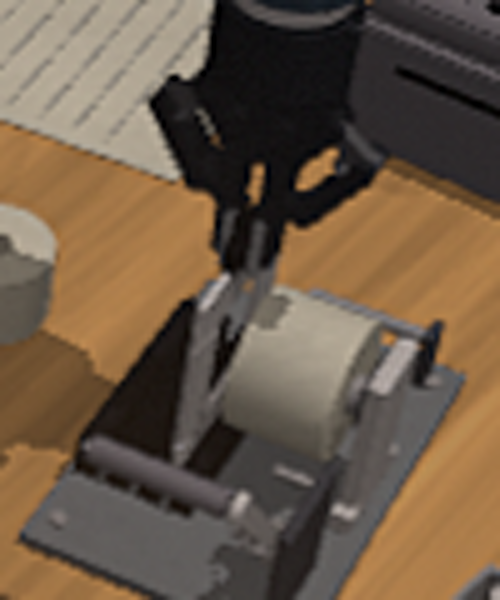

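```bash
python3 -m pendant '[[[0,0,0.001,0,0,0,1],[0,0,0,0,0,0,1]]]'; python3 -m pendant '[[[0,0,0.001,0,0,0,1],[0,0,0,0,0,0,1]]]'
```

```text
time_s: 9.85
eef_pos: [0.5645, 0.1701, 0.1654]
eef_rot: [-0.0, 0.997, 0.074, 0.001]
wrist_force: [1.1, 1.6, 4.0]
opening: 0.108
time_s: 10.05
eef_pos: [0.565, 0.1702, 0.1654]
eef_rot: [-0.0, 0.997, 0.074, 0.001]
wrist_force: [-2.2, -0.1, 10.5]
opening: 0.1
```

```bash
python3 -m pendant '[[[0,0,-0.001,0,0,0,1],[0,0,0,0,0,0,-0.5],[0,0,0,0,0,0,-0.5],[0,0,0,0,0,0,-0.5],[0,0,0,0,0,0,-0.5],[0,0,-0.005,0,0,0,-0.5],[0,0,-0.02,0,0,0,-0.5],[0,0,-0.03,0,0,0,-0.5],[0,0,-0.04,0,0,0,-0.5],[0,0,-0.04,0,0,0,-0.5]]]'
python3 -m pendant '[[[0,0.03,-0.02,0,0,0,-0.5],[0,0.045,0,0,0,0,-0.5],[0,0.045,0,0,0,0,0],[0,0.045,0,0,0,0,1],[0,0.045,0,0,0,0,1],[0,0.03,0,0,0,0,1],[0,0,0,0,0,0,1]]]'
python3 - <<'E'
from h import *
np.set_printoptions(precision=4,suppress=True)
yaw=.148;C=np.array([.5877,.1729,0]);R=np.array([[np.cos(yaw),-np.sin(yaw),0],[np.sin(yaw),np.cos(yaw),0],[0,0,1]])
togo(C+R@[.005,-.21,.17],.148)
for n in("scene","top"):
  p,d=ctrl.camera(n);np.savez(f"pics/{n[0]}8.npz",p=p,d=d)
  if n=="scene":crop(p,350,125,470,265,4.2,'pics/s8.png')
  else:crop(p,160,110,290,200,6,'pics/t8.png')
  L=(cloud(n,d)-C)@R
  s=(L[...,2]>.05)&(L[...,2]<.15)&(abs(L[...,0]+.024)<.012)&(abs(L[...,1])<.085)
  Y=L[s];A=np.c_[Y[:,1],Y[:,2]-.1,np.ones(len(Y))];w=np.ones(len(Y),bool)
  for _ in range(8):
    c=np.linalg.lstsq(A[w],Y[w,0],rcond=None)[0];r=Y[:,0]-A@c;w=abs(r)<.004
  print(n,"x= a y + b(z-.1)+c",c,w.sum(),len(w),Y.min(0),Y.max(0))
  s=(L[...,2]>.158)&(L[...,2]<.175)&(abs(L[...,0]+.024)<.015)&(abs(L[...,1])<.05)
  print("bar",L[s].mean(0),L[s].min(0),L[s].max(0))
  s=(abs(L[...,2]-.042)<.004)&(L[...,0]<-.03)&(L[...,0]>-.09)&(abs(L[...,1])<.09)
  print("rib y",np.percentile(L[s][:,1],[1,50,99]))
E
```

```text
time_s: 11.05
eef_pos: [0.5637, 0.1699, 0.3006]
eef_rot: [0.0, 0.997, 0.074, -0.0]
wrist_force: [1.0, -0.1, 0.3]
opening: 0.75
time_s: 11.75
eef_pos: [0.5996, -0.0716, 0.3193]
eef_rot: [0.001, 0.997, 0.072, -0.0]
wrist_force: [-0.1, -0.5, 0.6]
opening: 0.001
t 11.75 pos [ 0.5996 -0.0716  0.3193] yaw 0.1431 zaxis [ 0.     -0.0013 -1.    ] shift tool [ 0.0291 -0.0339  0.1493] turn z -0.0049 q [-0.31  0.2   1.46 -0.    1.48 -0.46] F [-0.12 -0.54  0.6 ] open 0.001
scene x= a y + b(z-.1)+c [ 0.007   0.0122 -0.0204] 258 265 [-0.0259 -0.0617  0.05  ] [-0.0176  0.0644  0.1499]
bar [-0.0209 -0.0038  0.166 ] [-0.0279 -0.0284  0.1587] [-0.0163  0.0279  0.1713]
rib y [-0.0683 -0.0149  0.0649]
top x= a y + b(z-.1)+c [-0.0024  0.0133 -0.0282] 66 68 [-0.0292 -0.0592  0.0522] [-0.0236  0.061   0.1499]<stdin>:16: RuntimeWarning: Mean of empty slice.
  ret = um.true_divide(
Traceback (most recent call last):
ValueError: zero-size array to reduction operation minimum which has no identity
```

View pics/s8.png

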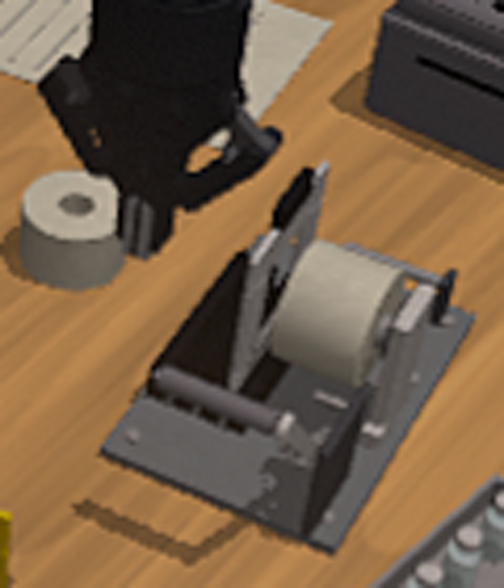

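View pics/t8.png

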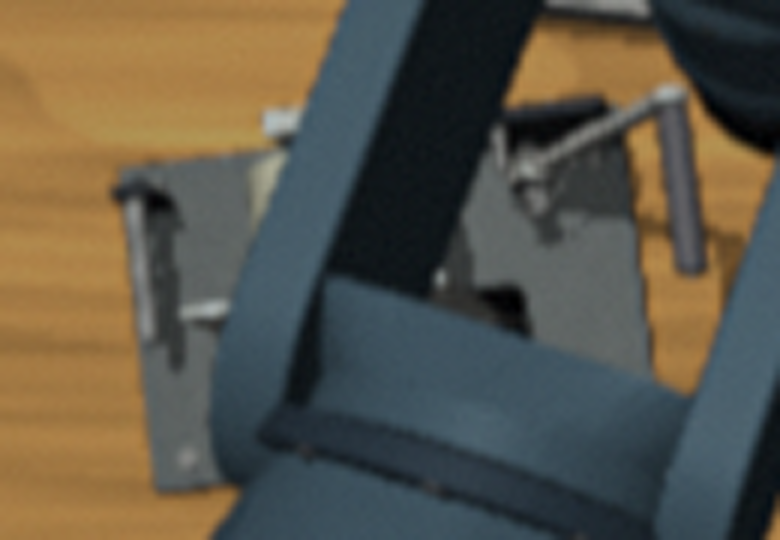

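```bash
python3 -m pendant '[[[0.029,-0.028,0.01,0,0,-0.005,1],[0,0,0.025,0,0,0,1],[0,0,0.03,0,0,0,1],[0,0,0.03,0,0,0,1],[0,0,0.03,0,0,0,1],[0,0,0.03,0,0,0,1],[0,0,0.02,0,0,0,1],[0,0,0.011,0,0,0,1],[0,0,0,0,0,0,1]]]'
python3 - <<'E'
from h import *
yaw=.148;C=np.array([.5877,.1729,0]);R=np.array([[np.cos(yaw),-np.sin(yaw),0],[np.sin(yaw),np.cos(yaw),0],[0,0,1]])
togo(C+R@[.005,-.19,.133],.148)
for n in("scene","top"):
  p,d=ctrl.camera(n);np.savez(f"pics/{n[0]}9.npz",p=p,d=d)
  if n=="scene":crop(p,350,125,470,265,4.2,'pics/s9.png')
  else:crop(p,160,100,310,200,5.2,'pics/t9.png')
E
```

```text
time_s: 12.75
eef_pos: [0.623, -0.034, 0.1318]
eef_rot: [-0.001, 0.997, 0.077, -0.001]
wrist_force: [0.4, 0.3, 0.6]
opening: 0.001
t 12.75 pos [ 0.623  -0.034   0.1318] yaw 0.1544 zaxis [-2.9e-03  9.0e-04 -1.0e+00] shift tool [ 0.0008 -0.0198 -0.0012] turn z 0.0064 q [-0.24  0.42  1.57  0.    1.15 -0.4 ] F [0.37 0.29 0.56] open 0.001
```

View pics/s9.png

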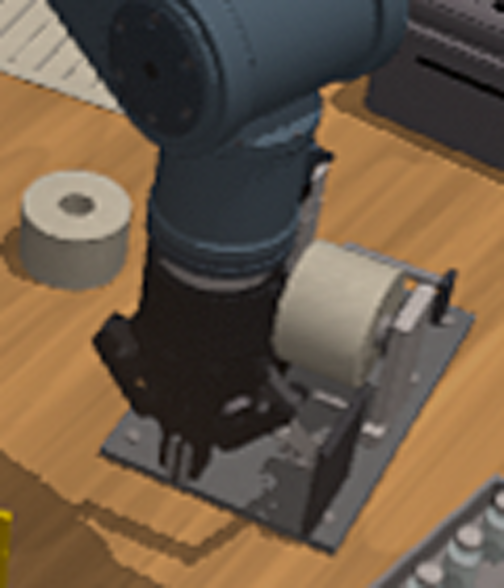

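View pics/t9.png

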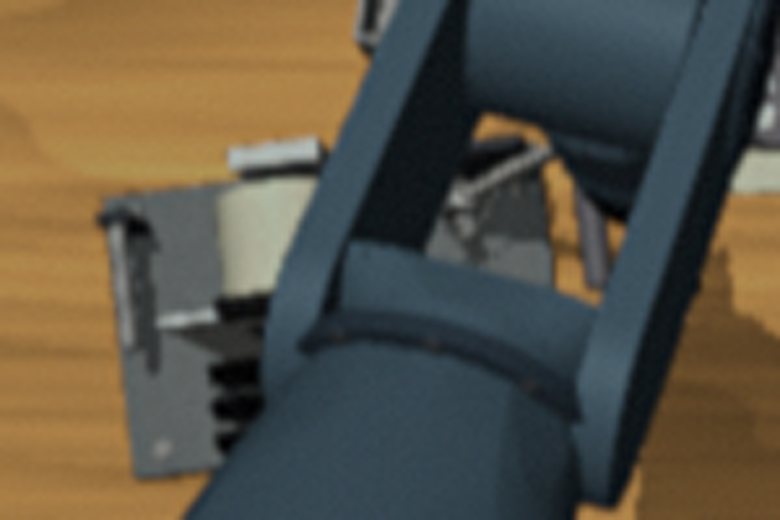

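```bash
python3 -m pendant '[[[0,-0.008,0,0,0,0.006,1],[0,-0.006,0,0,0,0,1],[0,0,0,0,0,0,1]]]'; python3 -m pendant '[[[0,-0.004,0,0,0,0,1],[0,0,0,0,0,0,1]]]';python3 -m pendant '[[[0,-0.004,0,0,0,0,1],[0,0,0,0,0,0,1]]]'
```

```text
time_s: 13.15
eef_pos: [0.6221, -0.0205, 0.1342]
eef_rot: [0.0, 0.997, 0.074, 0.001]
wrist_force: [-0.0, -0.6, -0.5]
opening: -0.0
time_s: 13.35
eef_pos: [0.6213, -0.0172, 0.1335]
eef_rot: [-0.0, 0.997, 0.074, 0.0]
wrist_force: [-0.6, 0.0, -0.1]
opening: 0.0
time_s: 13.55
eef_pos: [0.6206, -0.0133, 0.1332]
eef_rot: [-0.0, 0.997, 0.074, -0.0]
wrist_force: [-0.0, 0.1, 0.3]
opening: 0.001
```

```bash
python3 -m pendant '[[[0,-0.003,0,0,0,0,1],[0,0,0,0,0,0,1]]]'; python3 -m pendant '[[[0,-0.003,-0.001,0,0,0,1],[0,0,0,0,0,0,1]]]';python3 -m pendant '[[[0,-0.004,-0.003,0,0,0,1],[0,0,0,0,0,0,1]]]'
```

```text
time_s: 13.75
eef_pos: [0.6204, -0.0111, 0.1333]
eef_rot: [0.0, 0.997, 0.073, 0.0]
wrist_force: [0.3, -1.6, -0.1]
opening: -0.003
time_s: 13.95
eef_pos: [0.62, -0.0082, 0.1346]
eef_rot: [0.0, 0.997, 0.073, 0.0]
wrist_force: [-0.8, -4.5, -0.8]
opening: 0.002
time_s: 14.15
eef_pos: [0.6194, -0.004, 0.1377]
eef_rot: [0.0, 0.997, 0.073, 0.0]
wrist_force: [0.1, -5.0, 0.4]
opening: 0.001
```

```bash
python3 -m pendant '[[[0,-0.005,-0.003,0,0,0,1],[0,-0.005,-0.003,0,0,0,1],[0,-0.005,-0.003,0,0,0,1],[0,-0.006,-0.003,0,0,0,1],[0,-0.006,-0.0025,0,0,0,1],[0,-0.006,-0.0025,0,0,0,1],[0,-0.005,-0.0015,0,0,0,1],[0,-0.005,-0.0015,0,0,0,1],[0,-0.005,-0.001,0,0,0,1],[0,0,0,0,0,0,1]]]'
python3 - <<'E'
from h import *
yaw=.148;C=np.array([.5877,.1729,0]);R=np.array([[np.cos(yaw),-np.sin(yaw),0],[np.sin(yaw),np.cos(yaw),0],[0,0,1]])
togo(C+R@[.005,-.114,.1635],.148)
p,d=ctrl.camera("scene");crop(p,350,125,470,265,4.2,'pics/s10.png')
E
```

```text
time_s: 15.15
eef_pos: [0.6125, 0.0432, 0.1586]
eef_rot: [0.001, 0.997, 0.074, 0.0]
wrist_force: [0.4, -7.0, 0.1]
opening: 0.001
t 15.15 pos [0.6125 0.0432 0.1586] yaw 0.1473 zaxis [ 9.0e-04 -1.3e-03 -1.0e+00] shift tool [-0.0005 -0.0179 -0.0049] turn z -0.0007 q [-0.12  0.36  1.59 -0.    1.19 -0.27] F [ 0.35 -7.02  0.11] open 0.001
```

View pics/s10.png

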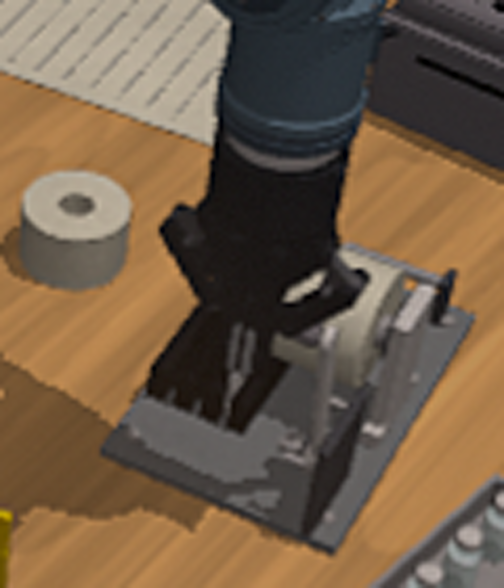

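The dancer arm (scene crop ~325,385) is following the fingers, with 7 N on the wrist. The next steps bring it up to the stop.

```bash
python3 -m pendant '[[[0,-0.005,-0.0015,0,0,0,1],[0,-0.004,-0.001,0,0,0,1],[0,-0.003,-0.001,0,0,0,1],[0,0,0,0,0,0,1]]]'; python3 -m pendant '[[[0,-0.002,-0.0005,0,0,0,1],[0,0,0,0,0,0,1]]]';python3 -m pendant '[[[0,-0.002,0,0,0,0,1],[0,0,0,0,0,0,1]]]'
```

```text
time_s: 15.6
eef_pos: [0.6108, 0.0549, 0.1619]
eef_rot: [0.001, 0.997, 0.073, 0.0]
wrist_force: [0.9, -6.7, 0.8]
opening: -0.0
time_s: 15.8
eef_pos: [0.6106, 0.0566, 0.1624]
eef_rot: [0.001, 0.997, 0.073, 0.0]
wrist_force: [1.4, -7.6, 0.6]
opening: -0.002
time_s: 16.0
eef_pos: [0.6103, 0.0585, 0.1625]
eef_rot: [0.001, 0.997, 0.073, 0.0]
wrist_force: [1.6, -7.2, 0.6]
opening: -0.003
```

```bash
for i in 1; do python3 -m pendant '[[[0,-0.0015,0,0,0,0,1],[0,0,0,0,0,0,1]]]'; done; python3 -m pendant '[[[0,-0.001,0,0,0,0,1],[0,0,0,0,0,0,1]]]';python3 -m pendant '[[[0,-0.001,0,0,0,0,1],[0,0,0,0,0,0,1]]]'
```

```text
time_s: 16.2
eef_pos: [0.6101, 0.0599, 0.1625]
eef_rot: [0.001, 0.997, 0.073, 0.0]
wrist_force: [1.7, -7.9, 0.4]
opening: 0.005
time_s: 16.4
eef_pos: [0.61, 0.0606, 0.1625]
eef_rot: [0.001, 0.997, 0.073, 0.0]
wrist_force: [0.7, -8.0, -0.8]
opening: -0.001
time_s: 16.6
eef_pos: [0.61, 0.0608, 0.1626]
eef_rot: [0.002, 0.997, 0.073, 0.0]
wrist_force: [0.6, -10.4, 0.5]
opening: 0.0
```

```bash
python3 -m pendant '[[[0,-0.001,0,0,0,0,1],[0,0,0,0,0,0,1],[0,0,0,0,0,0,1]]]'; python3 -m pendant '[[[0,0,0,0,0,0,1],[0,0,0,0,0,0,1],[0,0,0,0,0,0,1]]]'
python3 - <<'E'
from h import *
np.set_printoptions(precision=4,suppress=True)
yaw=.148;C=np.array([.5877,.1729,0]);R=np.array([[np.cos(yaw),-np.sin(yaw),0],[np.sin(yaw),np.cos(yaw),0],[0,0,1]])
togo(C+R@[.005,-.114,.1635],.148)
for n in("scene","top"):
  p,d=ctrl.camera(n);np.savez(f"pics/{n[0]}11.npz",p=p,d=d)
  if n=="scene":crop(p,350,125,470,265,4.2,'pics/s11.png')
  else:crop(p,150,100,310,220,5,'pics/t11.png')
E
```

```text
time_s: 16.9
eef_pos: [0.61, 0.061, 0.1626]
eef_rot: [0.002, 0.997, 0.073, 0.001]
wrist_force: [1.7, -13.5, 0.2]
opening: -0.004
time_s: 17.2
eef_pos: [0.61, 0.061, 0.1626]
eef_rot: [0.002, 0.997, 0.073, 0.001]
wrist_force: [2.1, -13.2, -0.2]
opening: -0.0
t 17.2 pos [0.61   0.061  0.1626] yaw 0.1461 zaxis [ 0.0014 -0.0043 -1.    ] shift tool [-0.0006  0.0001 -0.0009] turn z -0.0019 q [-0.09  0.36  1.59 -0.    1.2  -0.24] F [  2.11 -13.16  -0.24] open -0.0
```

View pics/s11.png

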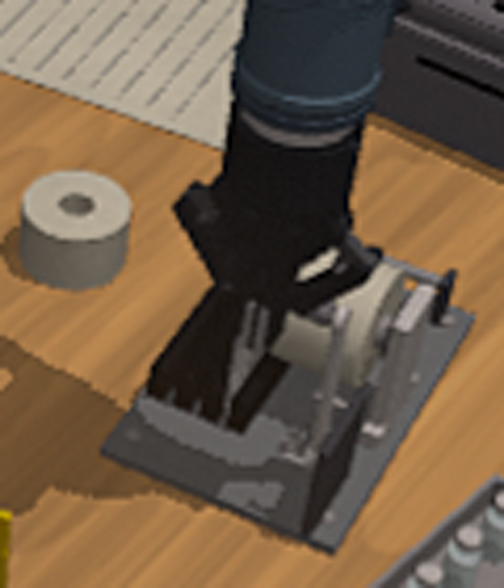

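View pics/t11.png

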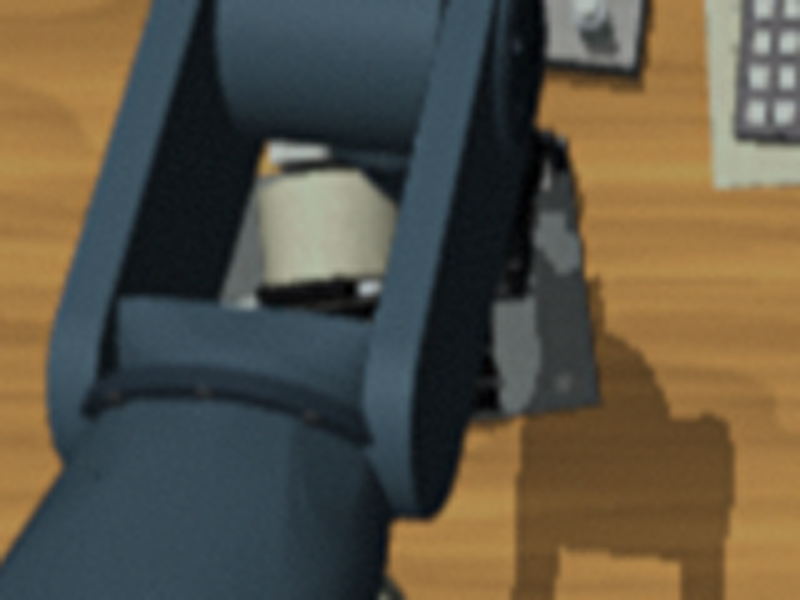

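```bash
python3 - <<'E'
from h import *
np.set_printoptions(precision=4,suppress=True)
yaw=.148;C=np.array([.5877,.1729,0]);R=np.array([[np.cos(yaw),-np.sin(yaw),0],[np.sin(yaw),np.cos(yaw),0],[0,0,1]])
for n,f in(("top","t11"),("scene","s11"),("scene","s8")):
  d=np.load(f"pics/{f}.npz");L=(cloud(n,d["d"])-C)@R
  s=(L[...,2]>.05)&(L[...,2]<.15)&(abs(L[...,0]+.024)<.009)&(abs(L[...,1])<.066)
  Y=L[s]
  if len(Y): print(f,len(Y),np.median(Y,0),Y.min(0),Y.max(0))
o=ctrl.get_obs();print(o["wrist_force"],o["time_s"]);ctrl.hand_in()
E
```

```text
t11 41 [-0.0278 -0.0111  0.1331] [-0.0301 -0.0343  0.0509] [-0.0236  0.042   0.1498]
s11 29 [-0.0211 -0.0584  0.0604] [-0.0243 -0.0631  0.05  ] [-0.0189 -0.0378  0.0853]
s8 265 [-0.0201 -0.0326  0.1146] [-0.0259 -0.0617  0.05  ] [-0.0176  0.0644  0.1499]
[  0.8627 -14.3225   1.0141] 17.3
the job is handed in; nothing more can be done
```

I put the taller guide plate in the slot nearest the label roll and let go of it. Then I pushed the dancer arm forward to its stop with closed fingers behind the roller. I handed the job in at 17.3 s, still holding it there.

**Plate:**
- **Fully home:** going down, the height stopped changing while the upward force rose to 10 N. After release, the depth readings put the top of its bar at 0.166 m (nominal 0.168 m).
- **Upright:** it leans by about 0.013 rad.
- **Centred:** it sits within about 1 mm of the slot's middle by the robot's own position and by the top camera.

**Dancer:** the push force jumped from 8 N to about 13 N while the fingers stopped moving, within 1 mm of where the stop should be. It read 14 N at hand-in, against a spring force of about 8 N.

**Checks that disagreed or were limited:**
- The scene camera puts the plate 1.5 to 3 mm off centre along the slot. Part of the ribs is hidden in that view, so I trusted the other two readings.
- The two cameras differ by a few mm across the slot, so I averaged them.
- At the end the arm hid most of the plate. The part still visible had not moved by more than 1 to 2 mm.

The shorter plate was still in the rack when I lifted the taller one, and I did not touch anything else.

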